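Pull and sort the curing-light batteries

TASK

Pull both battery packs out of the curing-light base; each is held in its well by a sprung catch. Look at the coloured band round its foot, hidden until it is out: stand the red-banded pack upright in the red tray and the green-banded pack upright in the green tray, without dropping either. Leave everything else on the counter where it is.

Things in the scene. Friction and masses are not known exactly. Their poses are not given: they have to be found in the camera images.
- pack_red_mid (a point): Battery pack with a RED foot band, 110 mm tall, upright in either well at first. Upper 60 mm: white ribbed head, 36 mm (own x) by 42 mm (own y). Lower 50 mm: dark plug 30 (x) by 36 mm (y), its lowest 14 mm coloured, flat foot it can stand on. Point: its centre, half-way up (55 mm above the foot); z up along its axis; the head's centre is 25 mm above. Seated, its axes match the base's
- pack_green_mid (a point): The other battery pack, in the other well: same shape, size, point and axes, but with a GREEN foot band. Each weighs 0.11 to 0.23 kg. A 5 mm deep notch in the plug's -x face, 16 to 34 mm above the foot, takes the catch
- light_base: Grey curing-light base, fixed, 170 (own x) by 220 (own y) by 60 mm high; origin at centre of underside, z up, -x side towards the robot. Wells open upward at x -40, y +55 and -55 mm; a seated pack's head rests on the top, 50 mm of plug inside with 0.75 mm play. Towards +x a black cradle, 84 mm high, holds the wand
- detent_left (a joint): Sprung chrome catch ball in the -x wall of the well at base y +55 mm: 0 (m) = out, in the notch; grows to 0.002 to 0.003 as a pack is pulled past it. A straight upward pull of about 8 to 12 N frees the pack in the first 15 mm; 55 mm up it is clear of the base
- detent_right (a joint): The same catch in the well at base y -55 mm
- tray_red: Red open tray, fixed, 120 by 120 mm, 26 mm high, walls and floor 4 mm thick; origin at the centre of its underside, z up. Left or right of the base, which varies
- tray_green: Green open tray, fixed, same size and origin as the red one, on the other side of the base
- wand_mid (a point): Centre of the white curing wand, 200 mm long along own y, 24 mm thick, lying loose in the base's cradle, its top 94 mm above the counter. Leave it
- cutters_mid (a point): Centre of the chrome ligature cutters, 135 mm long, 12 mm high, lying loose on the counter. Leave them
- mirror_mid (a point): Centre of the steel mouth mirror, 165 mm long, lying loose on the counter. Leave it
- timer_mid (a point): Centre of the mint-green timer cube, 60 mm. Leave it
- primer_mid (a point): Centre of the amber primer bottle, 36 mm across, 75 mm tall, loose. Leave it
- swab_jar_mid (a point): Centre of the glass swab jar, 64 mm across, 85 mm tall, loose. Leave it

How it is judged:
At the end, for the whole second after the job is handed in: Each pack released and at rest in the tray of its band's colour, within 9 degrees of upright, its centre 45 to 68 mm above the tray's underside and within 50 mm of the tray's centre along each tray axis; every other loose thing within 30 mm of its start (angle between each of pack_red_mid, pack_green_mid's own z axis and vertical below 0.157 rad and x of pack_red_mid in the frame of tray_red between -0.05 and 0.05 m and y of pack_red_mid in the frame of tray_red between -0.05 and 0.05 m and z of pack_red_mid in the frame of tray_red between 0.045 and 0.068 m and linear speed of each of pack_red, pack_green below 0.02 m/s and angular speed of each of pack_red, pack_green below 0.2 rad/s and x of pack_green_mid in the frame of tray_green between -0.05 and 0.05 m and y of pack_green_mid in the frame of tray_green between -0.05 and 0.05 m and z of pack_green_mid in the frame of tray_green between 0.045 and 0.068 m and distance of each of wand_mid, cutters_mid, mirror_mid, timer_mid, primer_mid, swab_jar_mid from where it was at the start of the episode below 0.03 m); the robot touches nothing.
It fails at once if the red-banded pack is dropped (falls free at over 0.7 m/s) (contact force between pack_red and the fingers below 0.1 N and linear speed of pack_red above 0.7 m/s).
It fails at once if the green-banded pack is dropped (falls free at over 0.7 m/s) (contact force between pack_green and the fingers below 0.1 N and linear speed of pack_green above 0.7 m/s).
It fails at once if the wand, cutters, mirror, timer, primer bottle or swab jar is moved by more than 30 mm (distance of any of wand_mid, cutters_mid, mirror_mid, timer_mid, primer_mid, swab_jar_mid from where it was at the start of the episode above 0.03 m).
It also fails if it takes over 54 s, if anything falls off the work surface, if the arm or the gripper's body presses on something with over 40 N, if the wrist force passes 120 N, or if a joint passes its speed limit or range.

ROBOT

A 6-joint arm with a two-finger parallel gripper is mounted at the origin on the work surface. World frame = base frame: x ahead of the robot, y to its left, z up, the work surface at z = 0. Lengths are in m, angles in rad, forces in N, time in s.
With the tool pointing down it reaches from about 0.35 to 0.725 m from the base axis. Payload 6 kg.
Tool frame: the origin (TCP) lies midway between the tips of the shut fingers; the grasp point (between the pads) lies 19 mm behind it; z points along the fingers, y is the line along which they close (so a half turn about z gives the same grasp; the last joint's range is limited). The gripper opens to 85 mm and grips with 20 to 120 N. Pads are 22 mm wide; open, the fingers measure 114 mm over their backs; the gripper's body (76 mm by 85 mm) begins 54 mm behind the grasp point. The pads swing forward as they close: fully open they stand 13 mm farther back than shut.
Start: joints at [1.661, 0.04, 0.085, 0, -1.615, -0.334], TCP at [0.145, 0.582, 0.194] pointing down, gripper open.
Joint ranges: [-2.56, 2.56], [-1.29, 2.01], [-1.08, 1.49], [-3.29, 1.98], [-2.81, -0.18], [-2.99, 2.99]. Speed limits (rad/s): [2.57, 2.57, 3.01, 3.14, 3.14, 3.14].

INTERFACE

Orientations are given as a rotation vector (axis times angle).
In Python, from bench import telemetry, optics, ticket gives the robot as it stands. The module is installed in compiled form; this text tells all that it offers.
- The arm moves only by the shell command python3 -m creep 'ROWS'. ROWS is JSON, a list of rows, each an object of numbers: "claw": the gripper command: -1 is shut, 1 is fully open, values between are in proportion; "dx", "dy", "dz": the shift along the tool's x, y, z normalised to -1 to 1, where 1 is 15 cm; "wx", "wy", "wz": the turn, a rotation vector about the tool's x, y, z normalised to -1 to 1, where 1 is 360 degrees. A call has 1 to 12 rows; each row shifts and turns the commanded pose from where the row before left it, along the tool's axes as they then stand; what a row does not reach is not made up. A row lasts 1/12 s, in which the tool goes at most 41.7 mm and 7.16 degrees, less where a joint would pass 70% of its speed; a pose out of reach is approached as far as the arm can. A call with a number of a shift or a turn outside -1 to 1 is refused whole. A call with a gripper value outside its range is refused whole. The fingers move at their own pace and stop on an object; the grip force is fixed at half the most. Time passes only in rows, so rows that do not move let the fingers close. It gives the time, the measured TCP pose, the force, the opening and the grip force at its end, in the units of the state.
- telemetry.sense(): the state, without advancing time (a new reading comes with each control period).
- optics.capture(name): name is "scene" or "top" or "wrist"; returns a dict with "frame" (480x640x3 uint8, blue, green, red), "camera_matrix" (3x3 intrinsics, pixels), "R" (3x3) and "t" (3): a world point X has camera coordinates R X + t; the wrist camera has in their place "hand_eye" (4x4, takes a point from camera to tool coordinates, whose origin is the TCP and whose axes are the flange's). Camera axes: x right, y down, z forward; pixel columns grow to the right and rows downward; lengths in m; the calibration is good to about 2 mm. A picture is of the moment at which its call begins: read the wrist's pose just before it. There is no depth.
- ticket.sign_off(): hands the job in; it is judged then, once.
Trained networks look in a picture, given as the dict that the camera call returned (one of the last four; its "shot" number tells which), for a name from the list of things; names that differ only in an ending like _2 or _b are one class to them, and where a whole thing is asked for, a point or a joint stands for the part that bears it (a point fixed in the world has none). Each returns a list of dicts, best first, with "confidence" (0 to 1); they miss things now and then, are a little off and sometimes report something else, mostly with a low value. They report only what shows in the picture. A call takes as long as a camera call.
- optics.trace(picture, name): "region" (480x640 bool, what is visible of it) and "bbox" ([centre column, centre row, width, height] in pixels, round what is visible of it).
- optics.mark_of(picture, name): "position" ([column, row] in pixels: a listed point, or the origin of a listed thing).
The state is a dict: "time": time; "q": joint angles; "joint_velocities": joint speeds; "joint_torque": joint torques, N m; "position": TCP position; "orientation": TCP orientation; "wrist_force": force on the tool from outside, world axes, zero at the start; "ft_torque": the same for the moment, N m; "opening": opening from 0.0 (shut) to 1.0 (fully open); "grasp_force": force on a finger pad.
Only numpy, scipy, OpenCV 4.12 (cv2) and the standard library are available. Lean on these libraries where they do the work, as an engineer would, in place of code of your own. Each camera call takes 0.05 s, during which the arm holds its last target. There are 200 camera calls.

## Working session

There is one attempt and no reset: what is moved stays moved. The work goes in short steps, Python scripts to look and compute and a shell command to move; the robot and the scene stay as the last step left them, time stands still between calls to the robot, and variables do not carry over. Pictures are saved under pics/ and viewed, at most 10 in all, crops included, and the job is handed in when it is done.

```bash
mkdir -p pics; cat > h.py <<'E'
import numpy as np, cv2
from bench import telemetry, optics, ticket
from scipy.spatial.transform import Rotation as Ro
def ray(p,uv,wp=None):
    K=np.array(p["camera_matrix"]); d=np.linalg.inv(K)@np.array([uv[0],uv[1],1.])
    if "R" in p:
        R=np.array(p["R"]);t=np.array(p["t"]); return -R.T@t, R.T@d
    H=np.array(p["hand_eye"]);R=Ro.from_rotvec(wp[1]).as_matrix()
    return R@H[:3,3]+wp[0], R@H[:3,:3]@d
def at_z(p,uv,z,wp=None):
    o,d=ray(p,uv,wp); return o+d*(z-o[2])/d[2]
def wrist():
    s=telemetry.sense(); wp=(np.array(s["position"]),np.array(s["orientation"]))
    return optics.capture("wrist"),wp
E
python3 - <<'E'
from h import *
np.set_printoptions(precision=3,suppress=True)
s=telemetry.sense();print(s)
print(Ro.from_rotvec(s["orientation"]).as_matrix())
Z=dict(pack_red_mid=.065,pack_green_mid=.065,light_base=0,tray_red=0,tray_green=0,wand_mid=.082,cutters_mid=.006,mirror_mid=.005,timer_mid=.03,primer_mid=.037,swab_jar_mid=.042)
for c in("top","scene"):
    p=optics.capture(c);cv2.imwrite(f"pics/{c}.png",p["frame"])
    for n,z in Z.items():
        for r in optics.mark_of(p,n)[:2]: print(c,n,round(r["confidence"],2),np.round(r["position"]),at_z(p,r["position"],z))
E
```

```text
{'time': 0.0, 'q': array([ 1.661,  0.041,  0.084, -0.   , -1.615, -0.334]), 'joint_velocities': array([ 0.   , -0.001, -0.001,  0.   , -0.   , -0.   ]), 'joint_torque': array([  0.   , -36.822,  34.742,   6.932,  -0.005,   0.   ]), 'position': array([0.145, 0.582, 0.193]), 'orientation': array([ 3.116, -0.382, -0.   ]), 'wrist_force': array([-0.967,  0.794, -0.319]), 'ft_torque': array([0.014, 0.081, 0.01 ]), 'grasp_force': 0.0, 'opening': 0.9976655517078508}
[[ 0.97  -0.241 -0.   ]
 [-0.241 -0.97  -0.002]
 [ 0.     0.002 -1.   ]]
top pack_red_mid 0.61 [372. 264.] [ 0.479 -0.073  0.065]
top pack_green_mid 0.8 [309. 259.] [0.503 0.03  0.065]
top pack_green_mid 0.45 [290. 132.] [0.733 0.031 0.065]
top light_base 0.73 [343. 243.] [ 0.533 -0.035  0.   ]
top tray_red 0.76 [180. 304.] [0.467 0.27  0.   ]
top tray_red 0.69 [287. 135.] [0.754 0.039 0.   ]
top tray_green 0.76 [513. 249.] [ 0.478 -0.338  0.   ]
top tray_green 0.44 [179. 304.] [0.467 0.271 0.   ]
top wand_mid 0.83 [346. 206.] [ 0.582 -0.044  0.082]
top cutters_mid 0.95 [464. 334.] [ 0.341 -0.219  0.006]
top mirror_mid 0.93 [238
[... 217 characters left out ...]
 218.] [ 0.474 -0.08   0.065]
scene pack_green_mid 0.77 [333. 214.] [0.505 0.032 0.065]
scene pack_green_mid 0.45 [528. 306.] [0.79  0.222 0.065]
scene light_base 0.59 [302. 261.] [ 0.534 -0.035  0.   ]
scene tray_red 0.73 [443. 199.] [0.461 0.277 0.   ]
scene tray_green 0.77 [123. 281.] [ 0.476 -0.334  0.   ]
scene wand_mid 0.85 [310. 244.] [ 0.581 -0.034  0.082]
scene cutters_mid 0.74 [182. 215.] [ 0.341 -0.216  0.006]
scene mirror_mid 0.84 [378. 174.] [0.347 0.188 0.005]
scene timer_mid 0.9 [271. 381.] [ 0.763 -0.149  0.03 ]
scene primer_mid 0.91 [394. 328.] [0.743 0.038 0.037]
scene primer_mid 0.44 [273. 381.] [ 0.768 -0.147  0.037]
scene swab_jar_mid 0.82 [525. 308.] [0.777 0.233 0.042]
```

View pics/top.png

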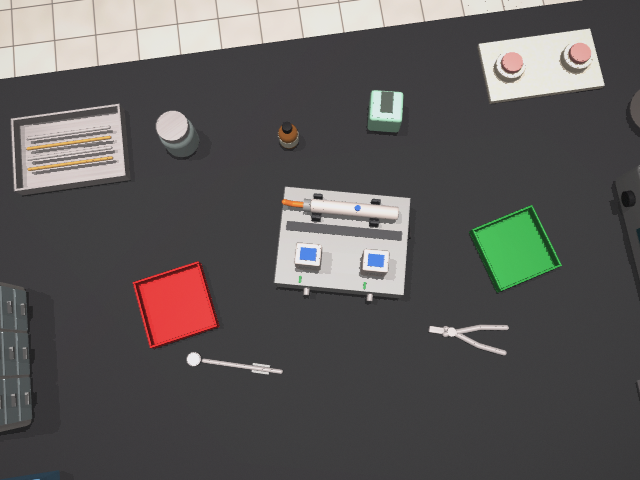

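View pics/scene.png

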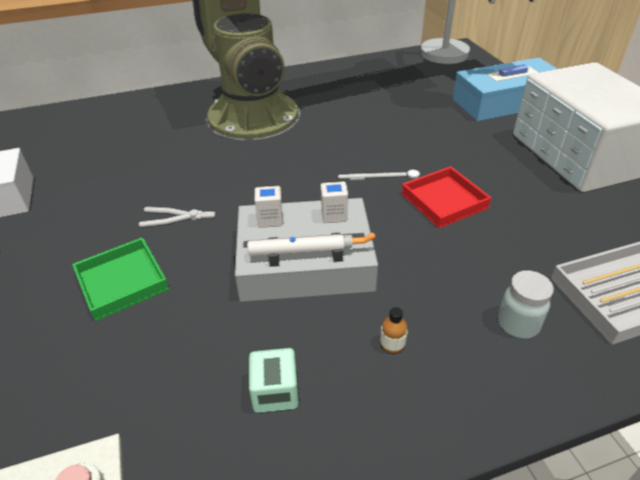

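The networks' labels for the packs can't be trusted, because the bands are hidden. The positions do agree: both cameras put the wells at about (0.504, 0.031) and (0.477, -0.077), with base yaw about -14.5°, which the tool yaw already matches. The trays are at (0.464, 0.273) and (0.477, -0.336). The top view shows the packs at pixels (309,255) and (376,261). I'm moving above the left pack.

```bash
R='{"claw":1,"dx":0.134,"dy":0.124,"dz":-0.011}'; python3 -m creep '[{"claw":1,"dx":0.134,"dy":0.124,"dz":-0.011},{"claw":1,"dx":0.134,"dy":0.124,"dz":-0.011},{"claw":1,"dx":0.134,"dy":0.124,"dz":-0.011},{"claw":1,"dx":0.134,"dy":0.124,"dz":-0.011},{"claw":1,"dx":0.134,"dy":0.124,"dz":-0.011},{"claw":1,"dx":0.134,"dy":0.124,"dz":-0.011},{"claw":1,"dx":0.134,"dy":0.124,"dz":-0.011},{"claw":1,"dx":0.134,"dy":0.124,"dz":-0.011},{"claw":1,"dx":0.134,"dy":0.124,"dz":-0.011},{"claw":1,"dx":0.134,"dy":0.124,"dz":-0.011},{"claw":1,"dx":0.134,"dy":0.124,"dz":-0.011},{"claw":1,"dx":0.134,"dy":0.124,"dz":-0.011}]'
python3 -m creep '[{"claw":1,"dx":0.134,"dy":0.124},{"claw":1,"dx":0.134,"dy":0.124},{"claw":1,"dx":0.134,"dy":0.124},{"claw":1,"dx":0.134,"dy":0.124},{"claw":1,"dx":0.134,"dy":0.124},{"claw":1,"dx":0.134,"dy":0.124},{"claw":1,"dx":0.134,"dy":0.124},{"claw":1,"dx":0.134,"dy":0.124},{"claw":1,"dx":0.134,"dy":0.124},{"claw":1,"dx":0.134,"dy":0.124},{"claw":1,"dx":0.134,"dy":0.124},{"claw":1,"dx":0.134,"dy":0.124}]'
```

```text
$[0]: bad value
$[0]: bad value
```

```bash
cat > look.py <<'E'
from h import *
np.set_printoptions(precision=4,suppress=True)
p,wp=wrist();cv2.imwrite("pics/w1.png",p["frame"])
print(wp,telemetry.sense()["time"])
print(Ro.from_rotvec(wp[1]).as_matrix())
for n in("pack_red_mid","pack_green_mid"):
    for r in optics.trace(p,n)[:3]:
        b=r["bbox"];print(n,r["confidence"],b,at_z(p,b[:2],.12,wp))
    for r in optics.mark_of(p,n)[:3]:
        print(n,r["confidence"],r["position"],at_z(p,r["position"],.065,wp))
E
python3 look.py
```

```text
(array([0.1448, 0.5822, 0.1938]), array([ 3.1182, -0.382 ,  0.    ])) 1.25
[[ 0.9704 -0.2414 -0.    ]
 [-0.2414 -0.9704 -0.0001]
 [ 0.      0.0001 -1.    ]]
```

View pics/w1.png

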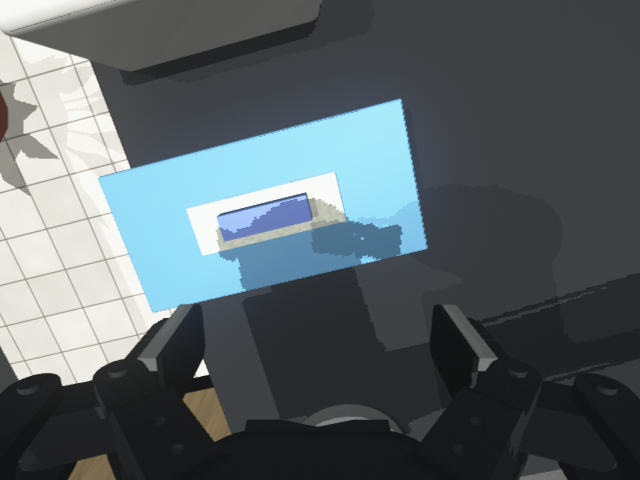

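The picture only shows the start position, with the blue box at about (260,200). The call was refused, probably because each row needs every field.

```bash
python3 -m creep '[{"claw":1,"dx":0.134,"dy":0.124,"dz":-0.011,"wx":0,"wy":0,"wz":0},{"claw":1,"dx":0.134,"dy":0.124,"dz":-0.011,"wx":0,"wy":0,"wz":0},{"claw":1,"dx":0.134,"dy":0.124,"dz":-0.011,"wx":0,"wy":0,"wz":0},{"claw":1,"dx":0.134,"dy":0.124,"dz":-0.011,"wx":0,"wy":0,"wz":0},{"claw":1,"dx":0.134,"dy":0.124,"dz":-0.011,"wx":0,"wy":0,"wz":0},{"claw":1,"dx":0.134,"dy":0.124,"dz":-0.011,"wx":0,"wy":0,"wz":0},{"claw":1,"dx":0.134,"dy":0.124,"dz":-0.011,"wx":0,"wy":0,"wz":0},{"claw":1,"dx":0.134,"dy":0.124,"dz":-0.011,"wx":0,"wy":0,"wz":0},{"claw":1,"dx":0.134,"dy":0.124,"dz":-0.011,"wx":0,"wy":0,"wz":0},{"claw":1,"dx":0.134,"dy":0.124,"dz":-0.011,"wx":0,"wy":0,"wz":0},{"claw":1,"dx":0.134,"dy":0.124,"dz":-0.011,"wx":0,"wy":0,"wz":0},{"claw":1,"dx":0.134,"dy":0.124,"dz":-0.011,"wx":0,"wy":0,"wz":0}]'
```

```text
time: 2.45
position: [0.3255, 0.3062, 0.214]
orientation: [-3.118, 0.381, -0.0]
wrist_force: [0.1, 0.9, 0.8]
opening: 1.003
grasp_force: 0.0
```

```bash
python3 -m creep '[{"claw":1,"dx":0.134,"dy":0.124,"dz":0,"wx":0,"wy":0,"wz":0},{"claw":1,"dx":0.134,"dy":0.124,"dz":0,"wx":0,"wy":0,"wz":0},{"claw":1,"dx":0.134,"dy":0.124,"dz":0,"wx":0,"wy":0,"wz":0},{"claw":1,"dx":0.134,"dy":0.124,"dz":0,"wx":0,"wy":0,"wz":0},{"claw":1,"dx":0.134,"dy":0.124,"dz":0,"wx":0,"wy":0,"wz":0},{"claw":1,"dx":0.134,"dy":0.124,"dz":0,"wx":0,"wy":0,"wz":0},{"claw":1,"dx":0.134,"dy":0.124,"dz":0,"wx":0,"wy":0,"wz":0},{"claw":1,"dx":0.134,"dy":0.124,"dz":0,"wx":0,"wy":0,"wz":0},{"claw":1,"dx":0.134,"dy":0.124,"dz":0,"wx":0,"wy":0,"wz":0},{"claw":1,"dx":0.134,"dy":0.124,"dz":0,"wx":0,"wy":0,"wz":0},{"claw":1,"dx":0.134,"dy":0.124,"dz":0,"wx":0,"wy":0,"wz":0},{"claw":1,"dx":0.134,"dy":0.124,"dz":0,"wx":0,"wy":0,"wz":0}]'; sed -i 's/w1/w2/' look.py; python3 look.py
```

```text
time: 3.45
position: [0.5058, 0.0313, 0.2138]
orientation: [-3.118, 0.382, -0.001]
wrist_force: [0.2, 1.5, -0.2]
opening: 0.998
grasp_force: 0.0
(array([0.5058, 0.0313, 0.2138]), array([-3.118 ,  0.3821, -0.0008])) 3.5
[[ 0.9704 -0.2415  0.0005]
 [-0.2415 -0.9704  0.0002]
 [ 0.0005 -0.0003 -1.    ]]
pack_red_mid 0.19 [377.7, 103.7, 266.6, 35.8] [ 0.5804 -0.0288  0.12  ]
pack_red_mid 0.9 [440.5, 213.6] [ 0.4794 -0.0726  0.065 ]
pack_green_mid 0.77 [319.1, 224.2, 60.3, 54.9] [0.509  0.0295 0.12  ]
pack_green_mid 0.52 [576.4, 292.6, 123.6, 44.1] [ 0.4082 -0.1501  0.12  ]
```

View pics/w2.png

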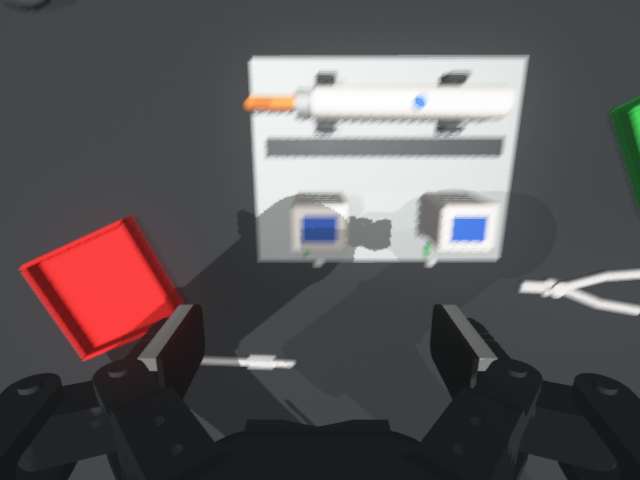

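The left pack's top is at pixel (320,230) and the right one's at (468,230). The tool is aligned with the base, and its position matches the left pack within about 2 mm. Next I descend and close.

```bash
python3 -m creep '[{"claw":1,"dx":0,"dy":0.01,"dz":0.1,"wx":0,"wy":0,"wz":0},{"claw":1,"dx":0,"dy":0,"dz":0.14,"wx":0,"wy":0,"wz":0},{"claw":1,"dx":0,"dy":0,"dz":0.14,"wx":0,"wy":0,"wz":0},{"claw":1,"dx":0,"dy":0,"dz":0.14,"wx":0,"wy":0,"wz":0},{"claw":1,"dx":0,"dy":0,"dz":0.14,"wx":0,"wy":0,"wz":0},{"claw":1,"dx":0,"dy":0,"dz":0.1,"wx":0,"wy":0,"wz":0},{"claw":1,"dx":0,"dy":0,"dz":0.1,"wx":0,"wy":0,"wz":0},{"claw":1,"dx":0,"dy":0,"dz":0.05,"wx":0,"wy":0,"wz":0},{"claw":1,"dx":0,"dy":0,"dz":0.03,"wx":0,"wy":0,"wz":0},{"claw":1,"dx":0,"dy":0,"dz":0,"wx":0,"wy":0,"wz":0}]'
python3 -m creep '[{"claw":-1,"dx":0,"dy":0,"dz":0,"wx":0,"wy":0,"wz":0},{"claw":-1,"dx":0,"dy":0,"dz":0,"wx":0,"wy":0,"wz":0},{"claw":-1,"dx":0,"dy":0,"dz":0,"wx":0,"wy":0,"wz":0},{"claw":-1,"dx":0,"dy":0,"dz":0,"wx":0,"wy":0,"wz":0},{"claw":-1,"dx":0,"dy":0,"dz":0,"wx":0,"wy":0,"wz":0},{"claw":-1,"dx":0,"dy":0,"dz":0,"wx":0,"wy":0,"wz":0},{"claw":-1,"dx":0,"dy":0,"dz":0,"wx":0,"wy":0,"wz":0},{"claw":-1,"dx":0,"dy":0,"dz":0,"wx":0,"wy":0,"wz":0}]'
```

```text
time: 4.53
position: [0.5044, 0.0316, 0.0723]
orientation: [3.118, -0.38, -0.001]
wrist_force: [0.6, -0.9, 0.4]
opening: 1.001
grasp_force: 0.0
time: 5.2
position: [0.5055, 0.0313, 0.0738]
orientation: [-3.118, 0.382, -0.003]
wrist_force: [-0.5, 0.8, 5.1]
opening: 0.464
grasp_force: 60.9
```

```bash
python3 -m creep '[{"claw":-1,"dx":0,"dy":0,"dz":-0.015,"wx":0,"wy":0,"wz":0},{"claw":-1,"dx":0,"dy":0,"dz":-0.015,"wx":0,"wy":0,"wz":0},{"claw":-1,"dx":0,"dy":0,"dz":-0.02,"wx":0,"wy":0,"wz":0},{"claw":-1,"dx":0,"dy":0,"dz":-0.02,"wx":0,"wy":0,"wz":0},{"claw":-1,"dx":0,"dy":0,"dz":-0.02,"wx":0,"wy":0,"wz":0},{"claw":-1,"dx":0,"dy":0,"dz":-0.03,"wx":0,"wy":0,"wz":0},{"claw":-1,"dx":0,"dy":0,"dz":-0.03,"wx":0,"wy":0,"wz":0},{"claw":-1,"dx":0,"dy":0,"dz":-0.05,"wx":0,"wy":0,"wz":0},{"claw":-1,"dx":0,"dy":0,"dz":-0.05,"wx":0,"wy":0,"wz":0},{"claw":-1,"dx":0,"dy":0,"dz":-0.05,"wx":0,"wy":0,"wz":0},{"claw":-1,"dx":0,"dy":0,"dz":-0.05,"wx":0,"wy":0,"wz":0},{"claw":-1,"dx":0,"dy":0,"dz":-0.05,"wx":0,"wy":0,"wz":0}]'
python3 -m creep '[{"claw":-1,"dx":0,"dy":0,"dz":-0.06,"wx":0,"wy":0,"wz":0},{"claw":-1,"dx":0,"dy":0,"dz":-0.06,"wx":0,"wy":0,"wz":0},{"claw":-1,"dx":0,"dy":0,"dz":-0.06,"wx":0,"wy":0,"wz":0},{"claw":-1,"dx":0,"dy":0,"dz":-0.06,"wx":0,"wy":0,"wz":0},{"claw":-1,"dx":0,"dy":0,"dz":-0.06,"wx":0,"wy":0,"wz":0},{"claw":-1,"dx":0,"dy":0,"dz":-0.06,"wx":0,"wy":0,"wz":0},{"claw":-1,"dx":0,"dy":0,"dz":-0.06,"wx":0,"wy":0,"wz":0},{"claw":-1,"dx":0,"dy":0,"dz":-0.06,"wx":0,"wy":0,"wz":0}]'
python3 - <<'E'
from h import *
a=optics.capture("scene")
f=a["frame"][60:300,200:520]
cv2.imwrite("pics/s2.png",cv2.resize(f,None,fx=2.4,fy=2.4))
for n in("pack_red_mid","pack_green_mid"):
    for r in optics.mark_of(a,n)[:2]: print(n,r)
E
```

```text
time: 6.2
position: [0.5053, 0.0312, 0.1348]
orientation: [-3.118, 0.382, -0.003]
wrist_force: [0.8, -0.2, -1.6]
opening: 0.467
grasp_force: 64.2
time: 6.87
position: [0.5048, 0.0311, 0.2055]
orientation: [3.118, -0.382, 0.0]
wrist_force: [-0.9, 0.1, -1.9]
opening: 0.469
grasp_force: 64.2
pack_red_mid {'position': [269.4, 216.8], 'confidence': 0.96}
pack_green_mid {'position': [334.0, 148.6], 'confidence': 0.96}
pack_green_mid {'position': [393.5, 326.2], 'confidence': 0.17}
```

View pics/s2.png

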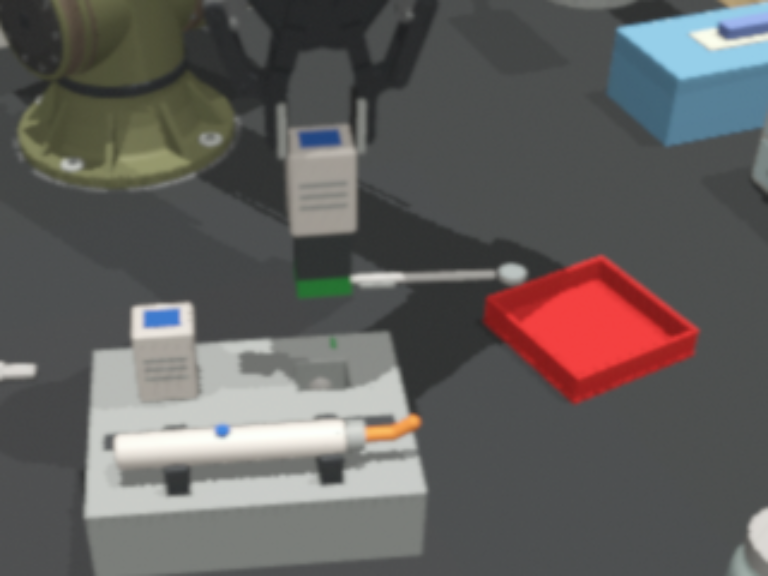

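The band is green, at crop pixel (325,288), so this left-well pack goes to the green tray at about (0.477, -0.336).

```bash
python3 -m creep '[{"claw":-1,"dx":0.01,"dy":0.06,"dz":-0.03,"wx":0,"wy":0,"wz":0},{"claw":-1,"dx":0.02,"dy":0.12,"dz":-0.03,"wx":0,"wy":0,"wz":0},{"claw":-1,"dx":0.02,"dy":0.12,"dz":-0.03,"wx":0,"wy":0,"wz":0},{"claw":-1,"dx":0.02,"dy":0.12,"dz":-0.01,"wx":0,"wy":0,"wz":0},{"claw":-1,"dx":0.02,"dy":0.12,"dz":0,"wx":0,"wy":0,"wz":0},{"claw":-1,"dx":0.02,"dy":0.12,"dz":0,"wx":0,"wy":0,"wz":0},{"claw":-1,"dx":0.02,"dy":0.12,"dz":0,"wx":0,"wy":0,"wz":0},{"claw":-1,"dx":0.02,"dy":0.12,"dz":0,"wx":0,"wy":0,"wz":0},{"claw":-1,"dx":0.02,"dy":0.12,"dz":0,"wx":0,"wy":0,"wz":0},{"claw":-1,"dx":0.02,"dy":0.12,"dz":0,"wx":0,"wy":0,"wz":0},{"claw":-1,"dx":0.02,"dy":0.12,"dz":0,"wx":0,"wy":0,"wz":0},{"claw":-1,"dx":0.02,"dy":0.12,"dz":0,"wx":0,"wy":0,"wz":0}]'
python3 -m creep '[{"claw":-1,"dx":0.02,"dy":0.12,"dz":0,"wx":0,"wy":0,"wz":0},{"claw":-1,"dx":0.02,"dy":0.12,"dz":0,"wx":0,"wy":0,"wz":0},{"claw":-1,"dx":0.02,"dy":0.12,"dz":0,"wx":0,"wy":0,"wz":0},{"claw":-1,"dx":0.02,"dy":0.12,"dz":0,"wx":0,"wy":0,"wz":0},{"claw":-1,"dx":0.02,"dy":0.12,"dz":0,"wx":0,"wy":0,"wz":0},{"claw":-1,"dx":0.02,"dy":0.12,"dz":0,"wx":0,"wy":0,"wz":0},{"claw":-1,"dx":0.03,"dy":0.12,"dz":0,"wx":0,"wy":0,"wz":0},{"claw":-1,"dx":0.03,"dy":0.12,"dz":0,"wx":0,"wy":0,"wz":0},{"claw":-1,"dx":0.01,"dy":0.08,"dz":0,"wx":0,"wy":0,"wz":0},{"claw":-1,"dx":0,"dy":0,"dz":0,"wx":0,"wy":0,"wz":0},{"claw":-1,"dx":0,"dy":0,"dz":0,"wx":0,"wy":0,"wz":0}]'
python3 - <<'E'
from h import *
p,wp=wrist();cv2.imwrite("pics/w3.png",p["frame"])
for n in("tray_green",):
    for r in optics.mark_of(p,n)[:2]: print(r, at_z(p,r["position"],0,wp))
    for r in optics.trace(p,n)[:2]: print(r["bbox"],at_z(p,r["bbox"][:2],.01,wp))
a=optics.capture("scene");cv2.imwrite("pics/s3.png",a["frame"])
E
```

```text
time: 8.02
position: [0.4877, -0.1794, 0.2192]
orientation: [3.118, -0.382, -0.002]
wrist_force: [-0.1, 0.8, -2.3]
opening: 0.468
grasp_force: 64.2
time: 8.93
position: [0.4778, -0.3368, 0.219]
orientation: [-3.118, 0.384, 0.002]
wrist_force: [-1.0, -0.2, -1.9]
opening: 0.466
grasp_force: 64.2
{'position': [316.3, 198.8], 'confidence': 0.68} [ 0.47789026 -0.33528229  0.        ]
[312.1, 181.7, 158.3, 133.4] [ 0.49755608 -0.33588916  0.01      ]
```

View pics/w3.png

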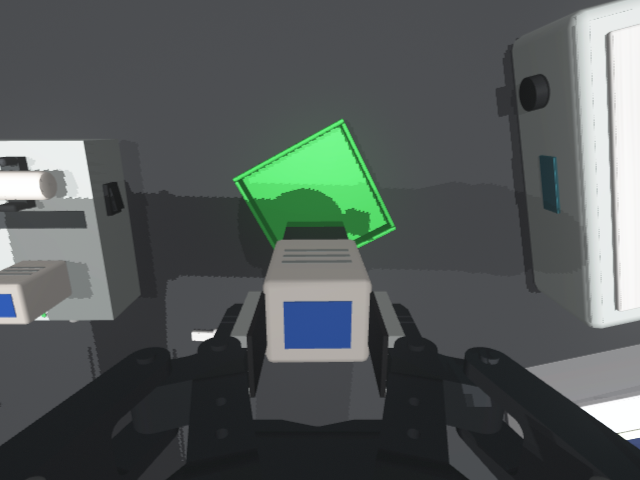

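The pack is held upright at (318,300). The tray mark at (316,199) gives (0.478, -0.335), which is straight below the tool. I'm lowering to the floor.

```bash
python3 -m creep '[{"claw":-1,"dx":0,"dy":0,"dz":0.08,"wx":0,"wy":0,"wz":0},{"claw":-1,"dx":0,"dy":0,"dz":0.14,"wx":0,"wy":0,"wz":0},{"claw":-1,"dx":0,"dy":0,"dz":0.14,"wx":0,"wy":0,"wz":0},{"claw":-1,"dx":0,"dy":0,"dz":0.14,"wx":0,"wy":0,"wz":0},{"claw":-1,"dx":0,"dy":0,"dz":0.14,"wx":0,"wy":0,"wz":0},{"claw":-1,"dx":0,"dy":0,"dz":0.12,"wx":0,"wy":0,"wz":0},{"claw":-1,"dx":0,"dy":0,"dz":0.1,"wx":0,"wy":0,"wz":0},{"claw":-1,"dx":0,"dy":0,"dz":0.05,"wx":0,"wy":0,"wz":0},{"claw":-1,"dx":0,"dy":0,"dz":0.04,"wx":0,"wy":0,"wz":0},{"claw":-1,"dx":0,"dy":0,"dz":0.03,"wx":0,"wy":0,"wz":0},{"claw":-1,"dx":0,"dy":0,"dz":0.02,"wx":0,"wy":0,"wz":0},{"claw":-1,"dx":0,"dy":0,"dz":0,"wx":0,"wy":0,"wz":0}]'
```

```text
time: 10.13
position: [0.4784, -0.3363, 0.0696]
orientation: [3.118, -0.382, 0.0]
wrist_force: [-0.1, 0.2, -1.7]
opening: 0.464
grasp_force: 64.2
```

```bash
python3 -m creep '[{"claw":-1,"dx":0,"dy":0,"dz":0.008,"wx":0,"wy":0,"wz":0},{"claw":-1,"dx":0,"dy":0,"dz":0.005,"wx":0,"wy":0,"wz":0},{"claw":-1,"dx":0,"dy":0,"dz":0,"wx":0,"wy":0,"wz":0}]'
```

```text
time: 10.38
position: [0.4785, -0.3364, 0.0681]
orientation: [3.118, -0.382, 0.001]
wrist_force: [-0.7, -0.1, -1.0]
opening: 0.467
grasp_force: 64.2
```

```bash
python3 -m creep '[{"claw":-1,"dx":0,"dy":0,"dz":0.005,"wx":0,"wy":0,"wz":0},{"claw":-1,"dx":0,"dy":0,"dz":0,"wx":0,"wy":0,"wz":0},{"claw":0.1,"dx":0,"dy":0,"dz":0,"wx":0,"wy":0,"wz":0},{"claw":0.3,"dx":0,"dy":0,"dz":0,"wx":0,"wy":0,"wz":0},{"claw":0.6,"dx":0,"dy":0,"dz":0,"wx":0,"wy":0,"wz":0},{"claw":1,"dx":0,"dy":0,"dz":0,"wx":0,"wy":0,"wz":0},{"claw":1,"dx":0,"dy":0,"dz":0,"wx":0,"wy":0,"wz":0},{"claw":1,"dx":0,"dy":0,"dz":0,"wx":0,"wy":0,"wz":0},{"claw":1,"dx":0,"dy":0,"dz":0,"wx":0,"wy":0,"wz":0},{"claw":1,"dx":0,"dy":0,"dz":0,"wx":0,"wy":0,"wz":0}]'
```

```text
time: 11.22
position: [0.4783, -0.3364, 0.067]
orientation: [3.118, -0.382, 0.0]
wrist_force: [0.5, -0.5, 0.1]
opening: 0.999
grasp_force: 0.0
```

```bash
python3 -m creep '[{"claw":1,"dx":0,"dy":0,"dz":-0.06,"wx":0,"wy":0,"wz":0},{"claw":1,"dx":0,"dy":0,"dz":-0.12,"wx":0,"wy":0,"wz":0},{"claw":1,"dx":0,"dy":0,"dz":-0.15,"wx":0,"wy":0,"wz":0},{"claw":1,"dx":0,"dy":0,"dz":-0.15,"wx":0,"wy":0,"wz":0},{"claw":1,"dx":0,"dy":0,"dz":-0.15,"wx":0,"wy":0,"wz":0},{"claw":1,"dx":0,"dy":0,"dz":-0.15,"wx":0,"wy":0,"wz":0},{"claw":1,"dx":0,"dy":0,"dz":-0.12,"wx":0,"wy":0,"wz":0},{"claw":1,"dx":0,"dy":0,"dz":-0.05,"wx":0,"wy":0,"wz":0}]'
python3 -m creep '[{"claw":1,"dx":-0.03,"dy":-0.14,"dz":0,"wx":0,"wy":0,"wz":0},{"claw":1,"dx":-0.035,"dy":-0.14,"dz":0,"wx":0,"wy":0,"wz":0},{"claw":1,"dx":-0.035,"dy":-0.14,"dz":0,"wx":0,"wy":0,"wz":0},{"claw":1,"dx":-0.035,"dy":-0.14,"dz":0,"wx":0,"wy":0,"wz":0},{"claw":1,"dx":-0.035,"dy":-0.14,"dz":0,"wx":0,"wy":0,"wz":0},{"claw":1,"dx":-0.035,"dy":-0.14,"dz":0,"wx":0,"wy":0,"wz":0},{"claw":1,"dx":-0.035,"dy":-0.14,"dz":0,"wx":0,"wy":0,"wz":0},{"claw":1,"dx":-0.035,"dy":-0.14,"dz":0,"wx":0,"wy":0,"wz":0},{"claw":1,"dx":-0.035,"dy":-0.14,"dz":0,"wx":0,"wy":0,"wz":0},{"claw":1,"dx":-0.035,"dy":-0.14,"dz":0,"wx":0,"wy":0,"wz":0},{"claw":1,"dx":-0.035,"dy":-0.14,"dz":0,"wx":0,"wy":0,"wz":0},{"claw":1,"dx":-0.04,"dy":-0.15,"dz":0,"wx":0,"wy":0,"wz":0}]'
python3 -m creep '[{"claw":1,"dx":0,"dy":0,"dz":0,"wx":0,"wy":0,"wz":0},{"claw":1,"dx":0,"dy":0,"dz":0,"wx":0,"wy":0,"wz":0}]'
sed -i 's/w2/w4/' look.py; python3 look.py
```

```text
time: 11.88
position: [0.479, -0.3371, 0.2137]
orientation: [3.116, -0.382, 0.007]
wrist_force: [-0.3, -0.4, 0.1]
opening: 0.999
grasp_force: 0.0
time: 12.88
position: [0.4781, -0.0742, 0.2092]
orientation: [3.118, -0.382, -0.0]
wrist_force: [-0.1, 0.8, 0.3]
opening: 1.002
grasp_force: 0.0
time: 13.05
position: [0.4783, -0.0742, 0.2093]
orientation: [-3.119, 0.379, 0.0]
wrist_force: [-0.4, 0.4, 0.5]
opening: 1.001
grasp_force: 0.0
(array([ 0.4783, -0.0742,  0.2093]), array([-3.1187,  0.3786,  0.0002])) 13.1
[[ 0.971  -0.2392 -0.0002]
 [-0.2392 -0.971   0.    ]
 [-0.0002  0.     -1.    ]]
pack_red_mid 0.91 [317.4, 224.9, 58.1, 54.3] [ 0.4823 -0.0749  0.12  ]
pack_red_mid 0.63 [473.7, 289.8] [ 0.3756 -0.1955  0.065 ]
pack_green_mid 0.68 [598.7, 141.5, 82.6, 49.8] [ 0.4931 -0.2741  0.12  ]
pack_green_mid 0.88 [619.5, 139.7] [ 0.4794 -0.3281  0.065 ]
```

View pics/w4.png

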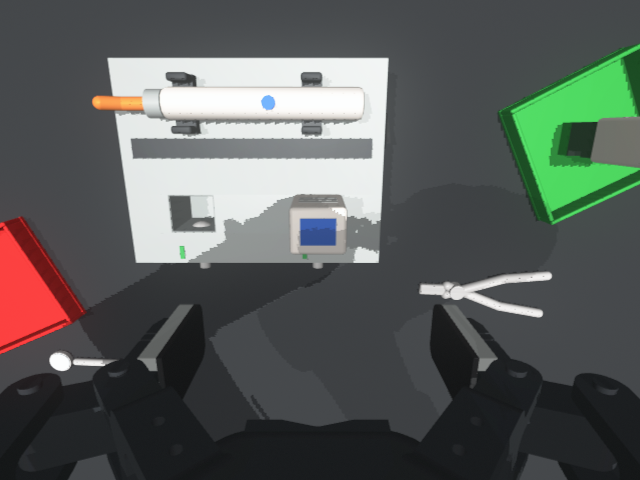

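The right pack is centred at (318,228), with the same view geometry as the first grasp. The green pack is standing in its tray at (600,140). I'm descending and gripping.

```bash
python3 -m creep '[{"claw":1,"dx":0,"dy":0.007,"dz":0.1,"wx":0,"wy":0,"wz":0},{"claw":1,"dx":0,"dy":0,"dz":0.14,"wx":0,"wy":0,"wz":0},{"claw":1,"dx":0,"dy":0,"dz":0.14,"wx":0,"wy":0,"wz":0},{"claw":1,"dx":0,"dy":0,"dz":0.14,"wx":0,"wy":0,"wz":0},{"claw":1,"dx":0,"dy":0,"dz":0.13,"wx":0,"wy":0,"wz":0},{"claw":1,"dx":0,"dy":0,"dz":0.1,"wx":0,"wy":0,"wz":0},{"claw":1,"dx":0,"dy":0,"dz":0.1,"wx":0,"wy":0,"wz":0},{"claw":1,"dx":0,"dy":0,"dz":0.05,"wx":0,"wy":0,"wz":0},{"claw":1,"dx":0,"dy":0,"dz":0.007,"wx":0,"wy":0,"wz":0},{"claw":1,"dx":0,"dy":0,"dz":0,"wx":0,"wy":0,"wz":0}]'
python3 -m creep '[{"claw":-1,"dx":0,"dy":0,"dz":0,"wx":0,"wy":0,"wz":0},{"claw":-1,"dx":0,"dy":0,"dz":0,"wx":0,"wy":0,"wz":0},{"claw":-1,"dx":0,"dy":0,"dz":0,"wx":0,"wy":0,"wz":0},{"claw":-1,"dx":0,"dy":0,"dz":0,"wx":0,"wy":0,"wz":0},{"claw":-1,"dx":0,"dy":0,"dz":0,"wx":0,"wy":0,"wz":0},{"claw":-1,"dx":0,"dy":0,"dz":0,"wx":0,"wy":0,"wz":0},{"claw":-1,"dx":0,"dy":0,"dz":0,"wx":0,"wy":0,"wz":0},{"claw":-1,"dx":0,"dy":0,"dz":0,"wx":0,"wy":0,"wz":0}]'
```

```text
time: 14.13
position: [0.4781, -0.0766, 0.0735]
orientation: [3.118, -0.383, -0.0]
wrist_force: [0.6, -0.3, 0.6]
opening: 1.0
grasp_force: 0.0
time: 14.8
position: [0.4789, -0.076, 0.0745]
orientation: [-3.118, 0.381, -0.003]
wrist_force: [-1.2, 2.5, 5.2]
opening: 0.469
grasp_force: 60.9
```

```bash
python3 -m creep '[{"claw":-1,"dx":0,"dy":0,"dz":-0.015,"wx":0,"wy":0,"wz":0},{"claw":-1,"dx":0,"dy":0,"dz":-0.015,"wx":0,"wy":0,"wz":0},{"claw":-1,"dx":0,"dy":0,"dz":-0.02,"wx":0,"wy":0,"wz":0},{"claw":-1,"dx":0,"dy":0,"dz":-0.02,"wx":0,"wy":0,"wz":0},{"claw":-1,"dx":0,"dy":0,"dz":-0.02,"wx":0,"wy":0,"wz":0},{"claw":-1,"dx":0,"dy":0,"dz":-0.03,"wx":0,"wy":0,"wz":0},{"claw":-1,"dx":0,"dy":0,"dz":-0.03,"wx":0,"wy":0,"wz":0},{"claw":-1,"dx":0,"dy":0,"dz":-0.05,"wx":0,"wy":0,"wz":0},{"claw":-1,"dx":0,"dy":0,"dz":-0.05,"wx":0,"wy":0,"wz":0},{"claw":-1,"dx":0,"dy":0,"dz":-0.05,"wx":0,"wy":0,"wz":0},{"claw":-1,"dx":0,"dy":0,"dz":-0.05,"wx":0,"wy":0,"wz":0},{"claw":-1,"dx":0,"dy":0,"dz":-0.05,"wx":0,"wy":0,"wz":0}]'
python3 -m creep '[{"claw":-1,"dx":0,"dy":0,"dz":-0.06,"wx":0,"wy":0,"wz":0},{"claw":-1,"dx":0,"dy":0,"dz":-0.06,"wx":0,"wy":0,"wz":0},{"claw":-1,"dx":0,"dy":0,"dz":-0.06,"wx":0,"wy":0,"wz":0},{"claw":-1,"dx":0,"dy":0,"dz":-0.06,"wx":0,"wy":0,"wz":0},{"claw":-1,"dx":0,"dy":0,"dz":-0.06,"wx":0,"wy":0,"wz":0},{"claw":-1,"dx":0,"dy":0,"dz":-0.06,"wx":0,"wy":0,"wz":0},{"claw":-1,"dx":0,"dy":0,"dz":-0.06,"wx":0,"wy":0,"wz":0},{"claw":-1,"dx":0,"dy":0,"dz":-0.06,"wx":0,"wy":0,"wz":0}]'
python3 -m creep '[{"claw":-1,"dx":-0.02,"dy":-0.06,"dz":0,"wx":0,"wy":0,"wz":0},{"claw":-1,"dx":-0.035,"dy":-0.12,"dz":0,"wx":0,"wy":0,"wz":0},{"claw":-1,"dx":-0.035,"dy":-0.12,"dz":0,"wx":0,"wy":0,"wz":0},{"claw":-1,"dx":-0.035,"dy":-0.12,"dz":0,"wx":0,"wy":0,"wz":0},{"claw":-1,"dx":-0.035,"dy":-0.12,"dz":0,"wx":0,"wy":0,"wz":0},{"claw":-1,"dx":-0.035,"dy":-0.12,"dz":0,"wx":0,"wy":0,"wz":0},{"claw":-1,"dx":-0.035,"dy":-0.12,"dz":0,"wx":0,"wy":0,"wz":0},{"claw":-1,"dx":-0.035,"dy":-0.12,"dz":0,"wx":0,"wy":0,"wz":0},{"claw":-1,"dx":-0.035,"dy":-0.12,"dz":0,"wx":0,"wy":0,"wz":0},{"claw":-1,"dx":-0.035,"dy":-0.12,"dz":0,"wx":0,"wy":0,"wz":0}]'
python3 -m creep '[{"claw":-1,"dx":-0.035,"dy":-0.12,"dz":0,"wx":0,"wy":0,"wz":0},{"claw":-1,"dx":-0.035,"dy":-0.12,"dz":0,"wx":0,"wy":0,"wz":0},{"claw":-1,"dx":-0.035,"dy":-0.12,"dz":0,"wx":0,"wy":0,"wz":0},{"claw":-1,"dx":-0.035,"dy":-0.12,"dz":0,"wx":0,"wy":0,"wz":0},{"claw":-1,"dx":-0.035,"dy":-0.12,"dz":0,"wx":0,"wy":0,"wz":0},{"claw":-1,"dx":-0.035,"dy":-0.12,"dz":0,"wx":0,"wy":0,"wz":0},{"claw":-1,"dx":-0.035,"dy":-0.12,"dz":0,"wx":0,"wy":0,"wz":0},{"claw":-1,"dx":-0.035,"dy":-0.12,"dz":0,"wx":0,"wy":0,"wz":0},{"claw":-1,"dx":-0.035,"dy":-0.12,"dz":0,"wx":0,"wy":0,"wz":0},{"claw":-1,"dx":-0.0,"dy":-0.015,"dz":0,"wx":0,"wy":0,"wz":0},{"claw":-1,"dx":0,"dy":0,"dz":0,"wx":0,"wy":0,"wz":0},{"claw":-1,"dx":0,"dy":0,"dz":0,"wx":0,"wy":0,"wz":0}]'
python3 - <<'E'
from h import *
p,wp=wrist()
for r in optics.mark_of(p,"tray_red")[:2]: print(r, at_z(p,r["position"],0,wp))
a=optics.capture("scene");cv2.imwrite("pics/s4.png",a["frame"])
E
```

```text
time: 15.8
position: [0.4786, -0.0762, 0.1355]
orientation: [-3.118, 0.382, -0.003]
wrist_force: [0.1, -0.2, -1.6]
opening: 0.466
grasp_force: 64.1
time: 16.47
position: [0.4781, -0.0761, 0.2063]
orientation: [3.118, -0.382, -0.0]
wrist_force: [0.4, -0.6, -1.2]
opening: 0.47
grasp_force: 64.1
time: 17.3
position: [0.4702, 0.1033, 0.2052]
orientation: [3.118, -0.382, -0.001]
wrist_force: [0.5, 0.3, -1.2]
opening: 0.465
grasp_force: 64.1
time: 18.3
position: [0.4643, 0.2728, 0.2052]
orientation: [3.118, -0.381, -0.0]
wrist_force: [-0.2, -0.4, -1.4]
opening: 0.472
grasp_force: 64.1
{'position': [313.4, 203.5], 'confidence': 0.72} [0.46299578 0.27738799 0.        ]
```

View pics/s4.png

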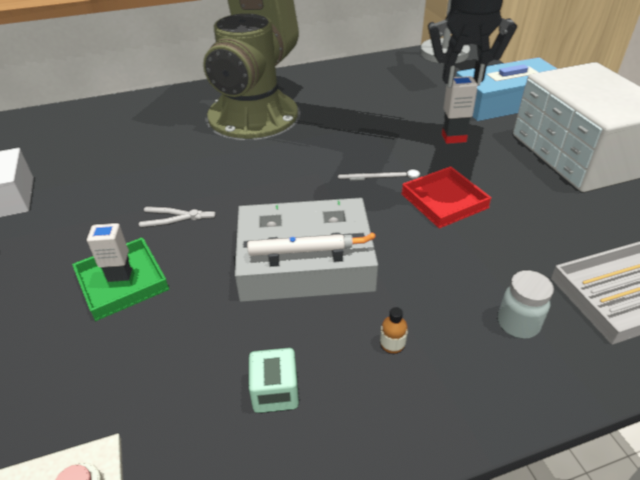

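The red band shows at (455,137), and the green pack is upright in its tray at (108,255). I'm lowering over the red tray and releasing.

```bash
python3 -m creep '[{"claw":-1,"dx":0,"dy":-0.015,"dz":0.07,"wx":0,"wy":0,"wz":0},{"claw":-1,"dx":0,"dy":0,"dz":0.13,"wx":0,"wy":0,"wz":0},{"claw":-1,"dx":0,"dy":0,"dz":0.13,"wx":0,"wy":0,"wz":0},{"claw":-1,"dx":0,"dy":0,"dz":0.13,"wx":0,"wy":0,"wz":0},{"claw":-1,"dx":0,"dy":0,"dz":0.13,"wx":0,"wy":0,"wz":0},{"claw":-1,"dx":0,"dy":0,"dz":0.12,"wx":0,"wy":0,"wz":0},{"claw":-1,"dx":0,"dy":0,"dz":0.08,"wx":0,"wy":0,"wz":0},{"claw":-1,"dx":0,"dy":0,"dz":0.05,"wx":0,"wy":0,"wz":0},{"claw":-1,"dx":0,"dy":0,"dz":0.04,"wx":0,"wy":0,"wz":0},{"claw":-1,"dx":0,"dy":0,"dz":0.02,"wx":0,"wy":0,"wz":0},{"claw":-1,"dx":0,"dy":0,"dz":0.01,"wx":0,"wy":0,"wz":0},{"claw":-1,"dx":0,"dy":0,"dz":0,"wx":0,"wy":0,"wz":0}]'
```

```text
time: 19.45
position: [0.4652, 0.2751, 0.0693]
orientation: [-3.118, 0.382, -0.001]
wrist_force: [-0.0, -0.4, -1.1]
opening: 0.468
grasp_force: 64.1
```

```bash
python3 -m creep '[{"claw":-1,"dx":0,"dy":0,"dz":0.006,"wx":0,"wy":0,"wz":0},{"claw":-1,"dx":0,"dy":0,"dz":0,"wx":0,"wy":0,"wz":0},{"claw":0.1,"dx":0,"dy":0,"dz":0,"wx":0,"wy":0,"wz":0},{"claw":0.3,"dx":0,"dy":0,"dz":0,"wx":0,"wy":0,"wz":0},{"claw":0.6,"dx":0,"dy":0,"dz":0,"wx":0,"wy":0,"wz":0},{"claw":1,"dx":0,"dy":0,"dz":0,"wx":0,"wy":0,"wz":0},{"claw":1,"dx":0,"dy":0,"dz":0,"wx":0,"wy":0,"wz":0},{"claw":1,"dx":0,"dy":0,"dz":0,"wx":0,"wy":0,"wz":0},{"claw":1,"dx":0,"dy":0,"dz":0,"wx":0,"wy":0,"wz":0},{"claw":1,"dx":0,"dy":0,"dz":0,"wx":0,"wy":0,"wz":0}]'
python3 -m creep '[{"claw":1,"dx":0,"dy":0,"dz":-0.06,"wx":0,"wy":0,"wz":0},{"claw":1,"dx":0,"dy":0,"dz":-0.12,"wx":0,"wy":0,"wz":0},{"claw":1,"dx":0,"dy":0,"dz":-0.15,"wx":0,"wy":0,"wz":0},{"claw":1,"dx":0,"dy":0,"dz":-0.15,"wx":0,"wy":0,"wz":0},{"claw":1,"dx":0,"dy":0,"dz":-0.15,"wx":0,"wy":0,"wz":0},{"claw":1,"dx":0,"dy":0,"dz":-0.15,"wx":0,"wy":0,"wz":0},{"claw":1,"dx":0,"dy":0,"dz":-0.12,"wx":0,"wy":0,"wz":0},{"claw":1,"dx":0,"dy":0,"dz":-0.05,"wx":0,"wy":0,"wz":0},{"claw":1,"dx":0,"dy":0,"dz":0,"wx":0,"wy":0,"wz":0},{"claw":1,"dx":0,"dy":0,"dz":0,"wx":0,"wy":0,"wz":0}]'
python3 - <<'E'
from h import *
a=optics.capture("scene");cv2.imwrite("pics/s5.png",a["frame"])
for n in("pack_red_mid","pack_green_mid"):
    r=optics.mark_of(a,n)[0];print(n,r,at_z(a,r["position"],.059))
E
```

```text
time: 20.28
position: [0.465, 0.2749, 0.0679]
orientation: [3.118, -0.382, 0.0]
wrist_force: [-0.4, -0.4, -0.5]
opening: 0.999
grasp_force: 0.0
time: 21.12
position: [0.4648, 0.275, 0.21]
orientation: [-3.118, 0.382, 0.001]
wrist_force: [0.3, 0.4, -1.5]
opening: 1.0
grasp_force: 0.0Traceback (most recent call last):
  File "<stdin>", line 4, in <module>
IndexError: list index out of range
```

View pics/s5.png

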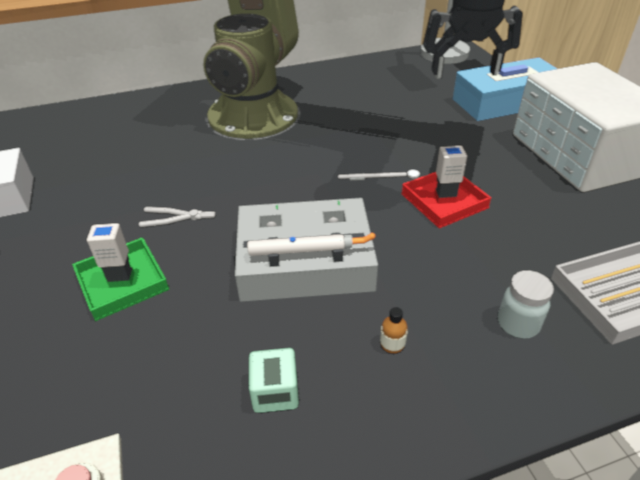

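Both packs stand upright in their trays, red at (449,175) and green at (108,255), and everything else looks unmoved. I'm handing the job in.

```bash
python3 -c "
from bench import ticket
print(ticket.sign_off())"
```

```text
the job is handed in; nothing more can be done
None
```

I pulled both battery packs and stood each upright in the tray matching its band, green in green and red in red; the job is handed in at about 21 s, and the last picture shows nothing else moved.

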